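Show a trainee the sample's path by pointing

TASK

Show a trainee the path of a sample by pointing, in this order: first at the cap of the tube that stands alone at one end of the white foam rack, next at the short end of the flat, pale 96-well plate that is nearer the rack (the middle of that end row of wells), last at the petri dish that stands by itself, not the stack of two. Each time hold the fingertips still for two full seconds, centred about three centimetres above the place shown, and travel from one to the next high above everything. Touch and move nothing, do not dip low over the other tubes, the stacked dishes, the tape roll or the plate's other end, and finish with the fingertips raised more than 20 cm above the worktop.

Things in the scene. Friction and masses are not known exactly. Their poses are not given: they have to be found in the camera images.
- rack: White foam rack, 128x78x38 mm, loose, 5x3 holes at 24 mm pitch, at any yaw on the left or the right of the work area. Origin: centre of its underside; x along its 128 mm length, z up. One tube stands alone in the middle of its +x end (x = +48 mm), two stand side by side at its -x end.
- tube_alone_cap (a point): Centre of the top of the cap of the tube that stands alone at one end of the rack. The three tubes are alike: upright 15 ml conical tubes, 118 mm tall, body 16 mm and screw cap 22 mm across; standing in the rack their cap tops are 122 mm above the worktop. Axes as the tube's, z up.
- tube_pair_a_cap (a point): Centre of the top of the cap of one of the two tubes side by side at the other end of the rack (leave alone). The three tubes are alike: upright 15 ml conical tubes, 118 mm tall, body 16 mm and screw cap 22 mm across; standing in the rack their cap tops are 122 mm above the worktop. Axes as the tube's, z up.
- tube_pair_b_cap (a point): Centre of the top of the cap of the other of the two tubes side by side (leave alone). The three tubes are alike: upright 15 ml conical tubes, 118 mm tall, body 16 mm and screw cap 22 mm across; standing in the rack their cap tops are 122 mm above the worktop. Axes as the tube's, z up.
- plate: Pale, whitish 96-well plate lying flat, 85x127x13 mm, loose, on the other side of the work area from the rack. Origin: centre of its underside; y along its 127 mm length, z up. Either short end may be the one nearer the rack.
- plate_end_pos (a point): Middle of the end row of wells at the plate's +y short end: 49.5 mm from the plate's centre, at its top, 13 mm above the worktop. Axes as the plate's.
- plate_end_neg (a point): Middle of the end row of wells at the plate's -y short end: 49.5 mm from the plate's centre, at its top, 13 mm above the worktop. Axes as the plate's.
- dish_alone_top (a point): Centre of the lid's top of the petri dish that stands by itself: lidded round dish, 66 mm across, 16 mm tall, flat on the worktop. z up.
- dish_over_top (a point): Centre of the lid's top of the upper one of two stacked petri dishes, the same as the single one; the stack is 32 mm tall (leave alone). z up.
- tape: Roll of label tape lying flat, 66 mm across, 19 mm tall (leave alone). Origin: centre of its underside; z up.
- tape_top (a point): Centre of the tape roll's top, 19 mm above the worktop.
- pen: Capped marker pen lying near the front edge, 132 mm long along its x, 13 mm thick (leave alone). Origin: under its middle.
Mind the look-alikes: they are no part of the job. What is shaped like the part that bears dish_alone_top but pink is not meant.

How it is judged:
On the way, in this order (a step that is already met when the one before it is completed fails the run):
1. point at the cap of the tube standing alone in the rack (horizontal distance between the grasp point and tube_alone_cap below 0.02 m and z of the grasp point in the frame of tube_alone_cap between 0.015 and 0.09 m), for 1.8 s.
2. point at the end of the well plate nearer the rack (((y of rack in the frame of plate above 0 m and (horizontal distance between the grasp point and plate_end_pos below 0.02 m and z of the grasp point in the frame of plate_end_pos between 0.015 and 0.09 m)) or (y of rack in the frame of plate below 0 m and (horizontal distance between the grasp point and plate_end_neg below 0.02 m and z of the grasp point in the frame of plate_end_neg between 0.015 and 0.09 m)))), for 1.8 s.
3. point at the petri dish that stands by itself (horizontal distance between the grasp point and dish_alone_top below 0.02 m and z of the grasp point in the frame of dish_alone_top between 0.015 and 0.09 m), for 1.8 s.
At the end, for the whole second after the job is handed in: The grasp point is more than 0.2 m above the worktop, and rack, tubes, plate, dishes, tape roll and pen are all within 6 mm of where they were (height (world z) of the grasp point above 0.2 m and distance of each of rack, plate, tape, pen, tube_alone_cap, tube_pair_a_cap, tube_pair_b_cap, dish_alone_top, dish_over_top from where it was at the start of the episode below 0.006 m); the robot touches nothing.
It fails at once if the robot touches something (contact force between any of the arm, the fingers and anything else above 0.5 N).
It fails at once if a thing is moved or lifted (distance of any of rack, plate, tape, pen, tube_alone_cap, tube_pair_a_cap, tube_pair_b_cap, dish_alone_top, dish_over_top from where it was at the start of the episode above 0.01 m).
It fails at once if the robot points at another tube, the stacked dishes or the tape roll ((horizontal distance between the grasp point and tube_pair_a_cap below 0.02 m and z of the grasp point in the frame of tube_pair_a_cap below 0.09 m) or (horizontal distance between the grasp point and tube_pair_b_cap below 0.02 m and z of the grasp point in the frame of tube_pair_b_cap below 0.09 m) or (horizontal distance between the grasp point and dish_over_top below 0.02 m and z of the grasp point in the frame of dish_over_top below 0.09 m) or (horizontal distance between the grasp point and tape_top below 0.02 m and z of the grasp point in the frame of tape_top below 0.09 m)).
It fails at once if the robot points at the plate's other end ((y of rack in the frame of plate above 0 m and horizontal distance between the grasp point and plate_end_neg below 0.02 m and z of the grasp point in the frame of plate_end_neg below 0.09 m) or (y of rack in the frame of plate below 0 m and horizontal distance between the grasp point and plate_end_pos below 0.02 m and z of the grasp point in the frame of plate_end_pos below 0.09 m)).
It also fails if it takes over 58 s, if anything falls off the work surface, if the arm or the gripper's body presses on something with over 40 N, if the wrist force passes 120 N, or if a joint passes its speed limit or range.

ROBOT

A 6-joint arm with a two-finger parallel gripper is mounted at the origin on a cart in front of the work surface, level with it; the furniture and walls round the work are solid. World frame = base frame: x ahead of the robot, y to its left, z up, the work surface at z = 0. Lengths are in m, angles in rad, forces in N, time in s.
With the tool pointing down it reaches from about 0.325 to 0.9 m from the base axis. Payload 6.1 kg.
Tool frame: the origin (TCP) lies on the centre line of the jaws, within the pads' length; the fingertips stand ahead of it and the grasp point (between the pads) lies 3 mm ahead of it (manip.tip_reach is the z of the fingertips in the tool frame, in m); z points along the fingers, y is the line along which they close (so a half turn about z gives the same grasp; the last joint's range is limited). The gripper opens to 87 mm and grips with 3 to 60 N. Pads are 19 mm wide; open, the fingers measure 117 mm over their backs; the gripper's body (75 mm by 190 mm) begins 51 mm behind the grasp point.
Start: joints at [1.041, 0.22, 1.526, -0, 1.395, -0.126], TCP at [0.246, 0.575, 0.245] pointing down, gripper open.
Joint ranges: [-2.98, 2.98], [-0.91, 2.08], [0.09, 2.57], [-1.24, 4.39], [0.2, 2.65], [-2.68, 2.68]. Speed limits (rad/s): [2.57, 2.57, 3.01, 3.14, 3.14, 3.14].

INTERFACE

Orientations are given as a unit quaternion [x, y, z, w].
In Python, from station import manip gives the robot as it stands. The module is installed in compiled form; this text tells all that it offers.
- The arm moves only by the tool servo_tool, never from a script. Its argument "motion" is a list of rows, each an object with "offset": the shift along the tool's x, y, z in m, a list of three; "twist": the turn, a rotation vector about the tool's x, y, z in rad, a list of three; "claw": the closure in counts, from 0 (fully open) to 255 (shut). In form: [{"offset": [dx, dy, dz], "twist": [wx, wy, wz], "claw": claw}, ...]. A call has 1 to 12 rows; each row is the pose to reach, as a shift and turn from the pose commanded when the call began, along the tool's axes at that moment; what a row does not reach only later rows make up. A row lasts 1/8 s, in which the tool goes at most 62.5 mm and 10.7 degrees, less where a joint would pass 70% of its speed; a pose out of reach is approached as far as the arm can. A call with a gripper value outside its range is refused whole. The fingers move at their own pace and stop on an object; "squeeze" is the grip in N (left out, the last holds). Time passes only in rows, so rows that repeat a pose let the fingers close. It gives the time, the measured TCP pose, the force, the opening and the grip force at its end, in the units of the state.
- manip.state(): the state, without advancing time (a new reading comes with each control period).
- manip.grab_frame(name): name is "scene" or "top" or "wrist"; returns (picture, depth): 420x560x3 uint8, red, green, blue; 420x560 float32, m along the optical axis (not along the pixel's ray), 0 where there is no reading.
- manip.camera_info(name): a dict with "K" (3x3 intrinsics, pixels), "k1" (the pictures are not rectified: a ray, as slopes to the right and down, at radius r is drawn at 1 + k1 r^2 times it, then the intrinsics apply), "extrinsics" (4x4, takes a point from world to camera coordinates). Camera axes: x right, y up, looking along -z (the intrinsics and any distortion apply to the point x, -y, -z); pixel columns grow to the right and rows downward; lengths in m; the calibration is good to about 2 mm. A picture is of the moment at which its call begins: read the wrist's pose just before it. camera_info takes no time and is no camera call; for the wrist camera it gives the pose at the moment of the call.
- manip.sign_off(): hands the job in; it is judged then, once.
Trained networks look in the newest picture that a camera, given by its name, has taken for a name from the list of things; names that differ only in an ending like _2 or _b are one class to them, and where a whole thing is asked for, a point or a joint stands for the part that bears it (a point fixed in the world has none). Each returns a list of dicts, best first, with "p" (0 to 1); they miss things now and then, are a little off and sometimes report something else, mostly with a low value. They report only what shows in the picture. A call takes as long as a camera call. They do not tell look-alikes from the thing itself.
- manip.cut_out(camera, query): "region" (420x560 bool, what is visible of it) and "extent" ([left, top, width, height] in pixels, round what is visible of it).
- manip.landmark_of(camera, query): "point" ([column, row] in pixels: a listed point, or the origin of a listed thing).
The state is a dict: "t": time; "qpos": joint angles; "qvel": joint speeds; "effort": joint torques, N m; "eef_pos": TCP position; "eef_rot": TCP orientation; "ft_force": force on the tool from outside, world axes, zero at the start; "ft_torque": the same for the moment, N m; "opening": finger opening in m; "grip_force": force on a finger pad.
Only numpy, scipy, OpenCV 4.12 (cv2) and the standard library are available. Lean on these libraries where they do the work, as an engineer would, in place of code of your own. Each camera call takes 0.05 s, during which the arm holds its last target. There are 200 camera calls.

## Working session

There is one attempt and no reset: what is moved stays moved. The work goes in short steps, Python scripts to look and compute and a tool call to move; the robot and the scene stay as the last step left them, time stands still between calls to the robot, and variables do not carry over. Pictures are saved under pics/ and viewed, at most 10 in all, crops included, and the job is handed in when it is done.

Besides the shell and the picture viewer there is one more tool, called after ">>>" as name(argument=value, ...) on one line, values as JSON. servo_tool: Moves the arm, as the interface text tells. Its arguments: {"type":"object","properties":{"motion":{"type":"array"},"squeeze":{"type":"number"}},"required":["motion"]}

```bash
mkdir -p pics; cat > h.py <<'E'
import numpy as np, cv2
from station import manip
def ray(cam,px,info=None):
    i=info or manip.camera_info(cam); K=np.array(i["K"]); 
    p=cv2.undistortPoints(np.array([[px]],float),K,np.array([i["k1"],0,0,0,0.]))[0,0]
    T=np.linalg.inv(np.array(i["extrinsics"])); 
    return T[:3,3], T[:3,:3]@np.array([p[0],-p[1],-1.])
def atz(cam,px,z):
    o,d=ray(cam,px); return o+d*(z-o[2])/d[2]
def atd(cam,px,dep):
    o,d=ray(cam,px); return o+d*dep
E
python3 - <<'E'
from h import *
np.set_printoptions(precision=4,suppress=True)
s=manip.state(); print(s["t"],s["eef_pos"],s["eef_rot"],manip.tip_reach)
H={"tube_alone_cap":.122,"tube_pair_a_cap":.122,"plate_end_pos":.013,"plate_end_neg":.013,"plate":0,"rack":0,"dish_alone_top":.016,"dish_over_top":.032,"tape_top":.019}
for c in["top","scene"]:
    im,d=manip.grab_frame(c); cv2.imwrite(f"pics/{c}.png",im[:,:,::-1])
    for n,z in H.items():
        for r in manip.landmark_of(c,n):
            p=r["point"]; dd=d[int(np.clip(p[1],0,419)),int(np.clip(p[0],0,559))]
            print(c,n,round(r["p"],2),np.round(p,1),atz(c,p,z)[:2],atd(c,p,dd))
E
```

```text
0.0 [0.2453 0.5742 0.2434] [ 0.2005  0.9797 -0.0009 -0.0003] 0.022
top tube_alone_cap 0.54 [210.5 206.9] [0.5474 0.1926] [0.5476 0.1929 0.1203]
top tube_pair_a_cap 0.63 [164.1 207.5] [0.5465 0.3042] [0.546  0.3032 0.1254]
top plate_end_pos 0.71 [376.3 231.6] [ 0.4974 -0.2191] [ 0.3772 -0.0148  1.2057]
top plate_end_neg 0.67 [411.7 234.8] [ 0.4888 -0.3093] [ 0.4889 -0.3093  0.0128]
top plate 0.95 [392.3 233.1] [ 0.4947 -0.2626] [ 0.4947 -0.2626  0.0001]
top rack 0.95 [199.2 216.4] [0.5411 0.2456] [0.5406 0.2447 0.0042]
top dish_alone_top 0.75 [337.  248.7] [ 0.4532 -0.1169] [ 0.4532 -0.1169  0.0157]
top dish_alone_top 0.74 [241.7 283. ] [0.3659 0.1284] [0.3658 0.1303 0.0004]
top dish_alone_top 0.64 [328.4 205.5] [ 0.566  -0.0964] [ 0.5658 -0.0963  0.0171]
top dish_alone_top 0.56 [281.  191.1] [0.6051 0.0274] [0.6053 0.0275 0.015 ]
top dish_over_top 0.97 [285.5 252.3] [0.4434 0.0154] [0.4431 0.0153 0.036 ]
top tape_top 0.91 [337.4 160.5] [ 0.6854 -0.1214] [ 0.6914 -0.1235 -0.0043]
scene tube_alone_cap 0.63 [200.4 185.1] [0.5635 0.2133] [0.7185 0.3282 0.0533]
scene tube_pair_a_cap 0.72 
[... 217 characters left out ...]
]
scene plate 0.97 [383.2 297.6] [ 0.4873 -0.2708] [ 0.4679 -0.2744  0.0125]
scene rack 0.6 [180.2 234.6] [0.5155 0.2464] [0.4979 0.2319 0.011 ]
scene rack 0.37 [242.8 261. ] [0.4771 0.0423] [0.4277 0.0127 0.0323]
scene dish_alone_top 0.96 [311.4 256.1] [ 0.5462 -0.0934] [ 0.5481 -0.0927  0.0149]
scene dish_alone_top 0.86 [298.2 279.4] [ 0.4427 -0.1081] [ 0.4424 -0.1083  0.0162]
scene dish_alone_top 0.76 [275.6 231.5] [0.6194 0.0329] [0.6211 0.0338 0.0151]
scene dish_alone_top 0.17 [405.8 298.3] [ 0.4813 -0.3134] [ 0.488  -0.3126  0.0118]
scene dish_over_top 0.72 [241.7 260.4] [0.4292 0.0162] [0.4297 0.0165 0.0317]
scene tape_top 0.19 [405.3 297.5] [ 0.4788 -0.3127] [ 0.4894 -0.3112  0.0123]
```

View pics/top.png

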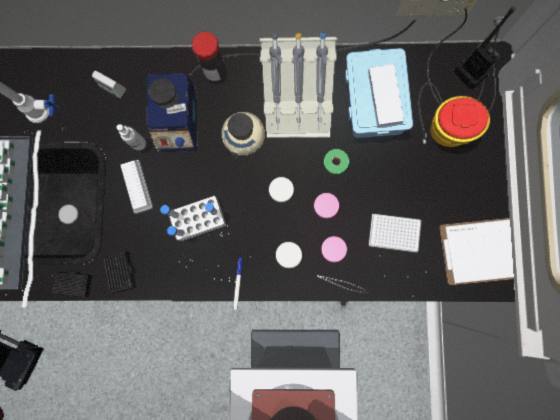

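View pics/scene.png

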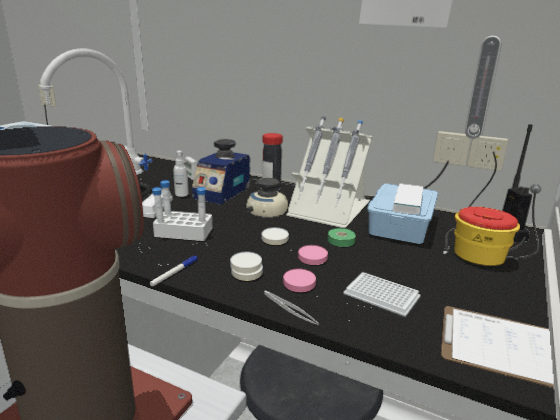

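The top view shows the lone tube cap at (210,207) and the pair at (165,210) and (171,231). The single white dish is at (281,189) and the stack at (288,254). The pink look-alikes are at (326,205) and (334,249), and the plate is at (395,233), its left end nearer the rack. The scene view agrees. I'll refine these positions with masks and depth.

```bash
python3 - <<'E'
from h import *
np.set_printoptions(precision=4,suppress=True)
for c in["top","scene"]:
    im,d=manip.grab_frame(c); hsv=cv2.cvtColor(im,cv2.COLOR_RGB2HSV)
    blue=cv2.inRange(hsv,(100,120,80),(125,255,255)); white=cv2.inRange(hsv,(0,0,130),(179,70,255))
    for nm,m,zr in(("blue",blue,(.117,.13)),("white",white,(.008,.045))):
        n,l,st,ce=cv2.connectedComponentsWithStats(m)
        for k in range(1,n):
            if st[k,4]<15: continue
            v,u=np.nonzero(l==k)
            P=np.array([atd(c,(a,b),d[b,a]) for a,b in zip(u[:1500],v[:1500]) if d[b,a]>0])
            P=P[(P[:,2]>zr[0])&(P[:,2]<zr[1])]
            P=P[(P[:,0]>.2)&(P[:,0]<.8)&(abs(P[:,1])<.5)] if len(P) else P
            if len(P)<6: continue
            b=cv2.minAreaRect(P[:,:2].astype(np.float32))
            print(c,nm,np.round(ce[k]),len(P),"z",np.median(P[:,2]),"mean",P.mean(0)[:2],"rect",np.round(b[0],4),np.round(b[1],4),round(b[2],1))
E
```

```text
top blue [164. 116.] 445 z 0.11927370776925272 mean [0.7719 0.3117] rect [0.7745 0.3058] [0.0956 0.047 ] 87.9
top blue [209. 207.] 49 z 0.12216132523461698 mean [0.5477 0.1967] rect [0.5467 0.1967] [0.0178 0.0162] 30.9
top blue [164. 209.] 60 z 0.1217393643119774 mean [0.5425 0.3022] rect [0.5421 0.3024] [0.0195 0.0185] 47.0
top blue [171. 230.] 62 z 0.12209396927893867 mean [0.4917 0.2854] rect [0.4917 0.2856] [0.0208 0.0167] 47.3Traceback (most recent call last):
  File "<stdin>", line 11, in <module>
  File "h.py", line 11, in atd
    o,d=ray(cam,px); return o+d*dep
        ~~~^^^^^^^^
  File "h.py", line 4, in ray
    i=info or manip.camera_info(cam); K=np.array(i["K"]);
              ~~~~~~~~~~~~~~~~~^^^^^
ValueError: time passes only in moves, steps and waits
```

```bash
python3 - <<'E'
import re
s=open('h.py').read().replace('info or manip.camera_info(cam)','info or C.setdefault(cam,None) or C.update({cam:manip.camera_info(cam)}) or C[cam]').replace('def ray','C={}\ndef ray',1)
open('h.py','w').write(s)
E
python3 - <<'E'
from h import *
np.set_printoptions(precision=4,suppress=True)
for c in["top","scene"]:
    im,d=manip.grab_frame(c); hsv=cv2.cvtColor(im,cv2.COLOR_RGB2HSV)
    blue=cv2.inRange(hsv,(100,120,60),(125,255,255)); white=cv2.inRange(hsv,(0,0,130),(179,70,255))
    for nm,m,zr in(("blue",blue,(.117,.13)),("white",white,(.008,.045))):
        n,l,st,ce=cv2.connectedComponentsWithStats(m)
        for k in range(1,n):
            if not 15<st[k,4]<3000: continue
            v,u=np.nonzero(l==k)
            P=np.array([atd(c,(a,b),d[b,a]) for a,b in zip(u,v) if d[b,a]>0])
            if not len(P): continue
            P=P[(P[:,2]>zr[0])&(P[:,2]<zr[1])&(P[:,0]>.2)&(P[:,0]<.8)&(abs(P[:,1])<.45)]
            if len(P)<6: continue
            b=cv2.minAreaRect(P[:,:2].astype(np.float32))
            print(c,nm,np.round(ce[k]),len(P),"z",np.median(P[:,2]).round(4),"mean",P.mean(0)[:2],"rect",np.round(b[0],4),np.round(b[1],4),round(b[2],1))
E
```

```text
top blue [164. 116.] 440 z 0.1193 mean [0.7717 0.3097] rect [0.7725 0.3053] [0.098  0.0486] 85.2
top blue [209. 207.] 50 z 0.1213 mean [0.5475 0.1967] rect [0.547  0.1961] [0.0162 0.017 ] 45.6
top blue [165. 209.] 63 z 0.1218 mean [0.5424 0.3024] rect [0.5425 0.3025] [0.02   0.0192] 89.2
top blue [171. 231.] 61 z 0.1214 mean [0.4919 0.2855] rect [0.492 0.286] [0.0219 0.0167] 44.0
top white [245. 136.] 379 z 0.0388 mean [0.7404 0.1254] rect [0.7523 0.1297] [0.0927 0.1067] 1.3
top white [335. 163.] 19 z 0.0187 mean [ 0.6797 -0.1147] rect [ 0.681  -0.1155] [0.0249 0.02  ] 63.2
top white [136. 186.] 928 z 0.0304 mean [0.6188 0.4085] rect [0.6218 0.4135] [0.1354 0.0507] 17.8
top white [281. 189.] 488 z 0.0162 mean [0.6108 0.0277] rect [0.6109 0.0275] [0.0634 0.0646] 89.5
top white [326. 205.] 442 z 0.0165 mean [ 0.568  -0.0902] rect [ 0.5689 -0.0914] [0.0601 0.062 ] 89.0
top white [197. 218.] 954 z 0.0371 mean [0.533  0.2432] rect [0.5344 0.246 ] [0.0785 0.127 ] 18.9
top white [395. 233.] 1032 z 0.0126 mean [ 0.4969 -0.2673] rect [ 0.4973 -0.2656] [0.1228 0.0787] 82.6
top white [334. 249.
[... 584 characters left out ...]
te [268. 205.] 528 z 0.0304 mean [0.7252 0.111 ] rect [0.7441 0.126 ] [0.0862 0.1114] 16.9
scene white [275. 236.] 308 z 0.0156 mean [0.6046 0.0276] rect [0.6096 0.0296] [0.0661 0.0655] 47.0
scene white [341. 234.] 42 z 0.0166 mean [ 0.6887 -0.1123] rect [ 0.6838 -0.1132] [0.0288 0.0232] 12.6
scene white [246. 265.] 684 z 0.0314 mean [0.4271 0.004 ] rect [0.4367 0.0084] [0.0668 0.0663] 3.4
scene white [166. 274.] 123 z 0.0101 mean [0.3409 0.1437] rect [0.343  0.1436] [0.0103 0.091 ] 85.2
scene white [383. 293.] 1455 z 0.0124 mean [ 0.4915 -0.2668] rect [ 0.4958 -0.2649] [0.12   0.0835] 82.4
scene white [284. 302.] 31 z 0.0085 mean [ 0.3743 -0.0968] rect [ 0.3696 -0.1038] [0.0843 0.0133] 75.8
```

```bash
cat >> h.py <<'E'
from scipy.spatial.transform import Rotation as R
def off(*ws):
    s=manip.state(); M=R.from_quat(s["eef_rot"]).as_matrix(); print(round(s["t"],2),np.round(s["eef_pos"],4),np.round(s["ft_force"],1))
    for w in ws: print(w,np.round(M.T@(np.array(w)-s["eef_pos"]),3))
E
python3 -c "
from h import *
off((.245,.574,.32),(.547,.198,.32),(.547,.198,.175))"
```

```text
1.15 [0.2456 0.5747 0.2445] [-1.2 -0.2 -0.6]
(0.245, 0.574, 0.32) [ 0.    -0.001 -0.075]
(0.547, 0.198, 0.32) [-0.425 -0.228 -0.075]
(0.547, 0.198, 0.175) [-0.425 -0.228  0.07 ]
```

>>> servo_tool(motion=[{"offset": [0,0,-0.04],"twist": [0,0,0],"claw": 0},{"offset": [0,0,-0.075],"twist": [0,0,0],"claw": 0},{"offset": [-0.05,-0.027,-0.075],"twist": [0,0,0],"claw": 0},{"offset": [-0.1,-0.054,-0.075],"twist": [0,0,0],"claw": 0},{"offset": [-0.15,-0.08,-0.075],"twist": [0,0,0],"claw": 0},{"offset": [-0.2,-0.107,-0.075],"twist": [0,0,0],"claw": 0},{"offset": [-0.25,-0.134,-0.075],"twist": [0,0,0],"claw": 0},{"offset": [-0.3,-0.161,-0.075],"twist": [0,0,0],"claw": 0},{"offset": [-0.35,-0.188,-0.075],"twist": [0,0,0],"claw": 0},{"offset": [-0.4,-0.215,-0.075],"twist": [0,0,0],"claw": 0},{"offset": [-0.425,-0.228,-0.075],"twist": [0,0,0],"claw": 0},{"offset": [-0.425,-0.228,-0.075],"twist": [0,0,0],"claw": 0}])

```text
t: 2.65
eef_pos: [0.5478, 0.1962, 0.3192]
eef_rot: [0.202, 0.979, -0.0, -0.0]
ft_force: [-0.1, 0.3, -0.0]
opening: 0.0868
grip_force: 0.0
```

```bash
python3 -c "
from h import *
off((.547,.198,.175))
im,d=manip.grab_frame('wrist'); cv2.imwrite('pics/w1.png',im[:,:,::-1])
hsv=cv2.cvtColor(im,cv2.COLOR_RGB2HSV); n,l,st,ce=cv2.connectedComponentsWithStats(cv2.inRange(hsv,(100,120,60),(125,255,255)))
for k in range(1,n):
    if st[k,4]>60:
        v,u=np.nonzero(l==k); P=np.array([atd('wrist',(a,b),d[b,a]) for a,b in zip(u[::3],v[::3]) if d[b,a]>0]); P=P[(P[:,2]>.115)&(P[:,2]<.13)] if len(P) else P
        if len(P)>4: print(ce[k],st[k],P.mean(0),cv2.minAreaRect(P[:,:2].astype(np.float32)))
"
```

```text
2.65 [0.5478 0.1962 0.3192] [-0.1  0.3 -0. ]
(0.547, 0.198, 0.175) [0.001 0.001 0.144]
[350.07272727  98.63181818] [339  87  23  24 440] [0.48960577 0.29001338 0.12090531] ((0.48953622579574585, 0.29004448652267456), (0.01933598518371582, 0.01998917944729328), 2.906543493270874)
[384.99565217 141.70217391] [373 130  25  24 460] [0.53999909 0.30711612 0.12076004] ((0.5399687886238098, 0.3073854446411133), (0.021218784153461456, 0.020925121381878853), 87.59355926513672)
[286.13941019 189.39946381] [276 179  21  22 373] [0.54477477 0.20117428 0.12074444] ((0.5447852611541748, 0.2007155418395996), (0.018781719729304314, 0.020355524495244026), 66.87415313720703)
```

View pics/w1.png

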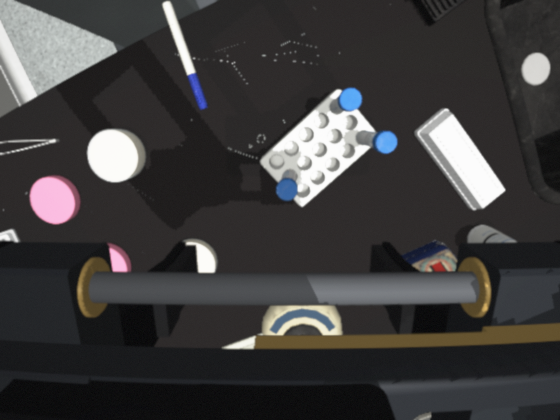

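The wrist view shows the lone cap at (286,189) and the pair at (350,99) and (385,142). That puts the target at about (0.546, 0.199), so I'll descend.

>>> servo_tool(motion=[{"offset": [0.002,0.002,0.04],"twist": [0,0,0],"claw": 0},{"offset": [0.003,0.002,0.08],"twist": [0,0,0],"claw": 0},{"offset": [0.003,0.002,0.12],"twist": [0,0,0],"claw": 0},{"offset": [0.003,0.002,0.143],"twist": [0,0,0],"claw": 0},{"offset": [0.003,0.002,0.143],"twist": [0,0,0],"claw": 0},{"offset": [0.003,0.002,0.143],"twist": [0,0,0],"claw": 0},{"offset": [0.003,0.002,0.143],"twist": [0,0,0],"claw": 0},{"offset": [0.003,0.002,0.143],"twist": [0,0,0],"claw": 0},{"offset": [0.003,0.002,0.143],"twist": [0,0,0],"claw": 0},{"offset": [0.003,0.002,0.143],"twist": [0,0,0],"claw": 0},{"offset": [0.003,0.002,0.143],"twist": [0,0,0],"claw": 0},{"offset": [0.003,0.002,0.143],"twist": [0,0,0],"claw": 0}])

```text
t: 4.2
eef_pos: [0.5448, 0.2011, 0.1765]
eef_rot: [0.201, 0.98, -0.0, -0.0]
ft_force: [0.1, 0.2, 0.0]
opening: 0.087
grip_force: 0.0
```

>>> servo_tool(motion=[{"offset": [0,0,0],"twist": [0,0,0],"claw": 0},{"offset": [0,0,0],"twist": [0,0,0],"claw": 0},{"offset": [0,0,0],"twist": [0,0,0],"claw": 0},{"offset": [0,0,0],"twist": [0,0,0],"claw": 0},{"offset": [0,0,0],"twist": [0,0,0],"claw": 0},{"offset": [0,0,0],"twist": [0,0,0],"claw": 0},{"offset": [0,0,0],"twist": [0,0,0],"claw": 0},{"offset": [0,0,0],"twist": [0,0,0],"claw": 0},{"offset": [0,0,0],"twist": [0,0,0],"claw": 0},{"offset": [0,0,0],"twist": [0,0,0],"claw": 0},{"offset": [0,0,0],"twist": [0,0,0],"claw": 0},{"offset": [0,0,0],"twist": [0,0,0],"claw": 0}])

```text
t: 5.7
eef_pos: [0.5448, 0.2011, 0.1765]
eef_rot: [0.201, 0.98, 0.0, -0.0]
ft_force: [0.4, -0.8, -0.7]
opening: 0.0867
grip_force: 0.0
```

```bash
python3 -c "
from h import *
off((.546,.199,.32),(.503,-.2165,.32))"
```

```text
5.7 [0.5448 0.2011 0.1765] [ 0.4 -0.8 -0.7]
(0.546, 0.199, 0.32) [-0.002 -0.001 -0.143]
(0.503, -0.2165, 0.32) [-0.126 -0.4   -0.143]
```

>>> servo_tool(motion=[{"offset": [0,0,-0.05],"twist": [0,0,0],"claw": 0},{"offset": [0,0,-0.1],"twist": [0,0,0],"claw": 0},{"offset": [0,0,-0.143],"twist": [0,0,0],"claw": 0},{"offset": [-0.016,-0.05,-0.143],"twist": [0,0,0],"claw": 0},{"offset": [-0.032,-0.1,-0.143],"twist": [0,0,0],"claw": 0},{"offset": [-0.047,-0.15,-0.143],"twist": [0,0,0],"claw": 0},{"offset": [-0.063,-0.2,-0.143],"twist": [0,0,0],"claw": 0},{"offset": [-0.079,-0.25,-0.143],"twist": [0,0,0],"claw": 0},{"offset": [-0.095,-0.3,-0.143],"twist": [0,0,0],"claw": 0},{"offset": [-0.11,-0.35,-0.143],"twist": [0,0,0],"claw": 0},{"offset": [-0.126,-0.4,-0.143],"twist": [0,0,0],"claw": 0},{"offset": [-0.126,-0.4,-0.143],"twist": [0,0,0],"claw": 0}])

```text
t: 7.2
eef_pos: [0.5027, -0.2195, 0.3193]
eef_rot: [0.203, 0.979, -0.0, -0.0]
ft_force: [-0.8, 1.2, -0.6]
opening: 0.087
grip_force: 0.0
```

```bash
python3 -c "
from h import *
im,d=manip.grab_frame('wrist'); cv2.imwrite('pics/w2.png',im[:,:,::-1])
for n in('plate_end_pos','plate_end_neg','plate'):
    for r in manip.landmark_of('wrist',n): print(n,r['p'],r['point'],atz('wrist',r['point'],0 if n=='plate' else .013))
hsv=cv2.cvtColor(im,cv2.COLOR_RGB2HSV); n,l,st,ce=cv2.connectedComponentsWithStats(cv2.inRange(hsv,(0,0,130),(179,70,255)))
for k in range(1,n):
    if 60<st[k,4]<20000:
        v,u=np.nonzero(l==k); P=np.array([atd('wrist',(a,b),d[b,a]) for a,b in zip(u,v) if d[b,a]>0]); P=P[(P[:,2]>.009)&(P[:,2]<.04)] if len(P) else P
        if len(P)>100: print(ce[k],st[k],P.mean(0),cv2.minAreaRect(P[:,:2].astype(np.float32)))
off((.503,-.2165,.067))
"
```

```text
plate_end_pos 0.81 [284.3, 172.0] [ 0.49980938 -0.21338242  0.013     ]
plate_end_pos 0.55 [251.0, 182.3] [ 0.49504454 -0.25827055  0.013     ]
plate_end_pos 0.27 [445.9, 49.8] [0.43865409 0.02750789 0.013     ]
plate_end_neg 0.59 [217.8, 195.5] [ 0.49365398 -0.30554901  0.013     ]
plate 0.72 [249.3, 183.6] [ 0.49737916 -0.26311262  0.        ]
[440.12686296  50.63395129] [ 409   21   61   60 2751] [0.43711283 0.01176184 0.03105538] ((0.43758121132850647, 0.013668425381183624), (0.06749343127012253, 0.06482062488794327), 81.69703674316406)
[352.475     101.8622807] [ 326   75   53   55 2280] [ 0.45271445 -0.10211436  0.01550768] ((0.45318639278411865, -0.10242369025945663), (0.06444264203310013, 0.06489989906549454), 71.00242614746094)
[ 97.15125024 203.91210754] [   19   138   152   127 10638] [ 0.43799091 -0.39235783  0.00956952] ((0.43927472829818726, -0.3916228413581848), (0.07636123150587082, 0.010775611735880375), 5.278839588165283)
[250.5993372  181.72294946] [ 196  139  108   86 6035] [ 0.49568327 -0.26068677  0.01167846] ((0.4962570071220398, -0.2613585591316223), (0.1201663613319397, 0.07765894383192062), 82.43323516845703)
[489.11557512 175.52449092] [ 466  151   47   50 1817] [0.60944891 0.03372073 0.01588251] ((0.6100220084190369, 0.03431069105863571), (0.06467127799987793, 0.06484797596931458), 37.89762878417969)
[396.2076223  180.01308305] [ 373  157   49   47 1758] [ 0.5661357  -0.08396549  0.01568713] ((0.5667672157287598, -0.08387741446495056), (0.06204860284924507, 0.060930658131837845), 69.08030700683594)
7.4 [ 0.5037 -0.2153  0.3195] [-0.9  0.2 -0.7]
(0.503, -0.2165, 0.067) [ 0.    -0.002  0.253]
```

View pics/w2.png

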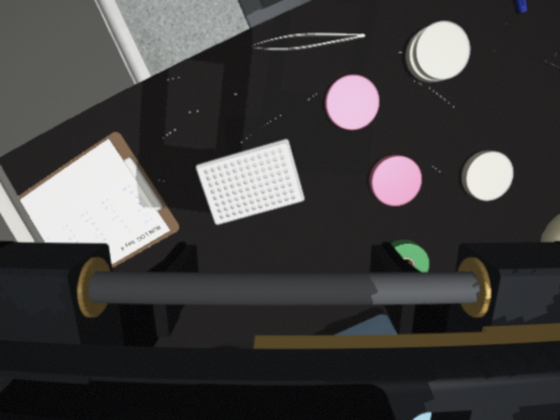

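The wrist view shows the plate at (250,182), its rack-side end at (284,172), the lone dish at (489,175) and the stack at (440,51). The tool is within 2 mm of the plate end, so I'll go down 0.252 m.

>>> servo_tool(motion=[{"offset": [0,0.001,0.05],"twist": [0,0,0],"claw": 0},{"offset": [0,0.001,0.1],"twist": [0,0,0],"claw": 0},{"offset": [0,0.001,0.15],"twist": [0,0,0],"claw": 0},{"offset": [0,0.001,0.2],"twist": [0,0,0],"claw": 0},{"offset": [0,0.001,0.235],"twist": [0,0,0],"claw": 0},{"offset": [0,0.001,0.252],"twist": [0,0,0],"claw": 0},{"offset": [0,0.001,0.252],"twist": [0,0,0],"claw": 0},{"offset": [0,0.001,0.252],"twist": [0,0,0],"claw": 0},{"offset": [0,0.001,0.252],"twist": [0,0,0],"claw": 0},{"offset": [0,0.001,0.252],"twist": [0,0,0],"claw": 0},{"offset": [0,0.001,0.252],"twist": [0,0,0],"claw": 0},{"offset": [0,0.001,0.252],"twist": [0,0,0],"claw": 0}])

```text
t: 8.9
eef_pos: [0.5039, -0.2154, 0.0677]
eef_rot: [0.201, 0.98, -0.0, 0.0]
ft_force: [-0.8, -0.3, -0.1]
opening: 0.0869
grip_force: 0.0
```

>>> servo_tool(motion=[{"offset": [0,0,0],"twist": [0,0,0],"claw": 0},{"offset": [0,0,0],"twist": [0,0,0],"claw": 0},{"offset": [0,0,0],"twist": [0,0,0],"claw": 0},{"offset": [0,0,0],"twist": [0,0,0],"claw": 0},{"offset": [0,0,0],"twist": [0,0,0],"claw": 0},{"offset": [0,0,0],"twist": [0,0,0],"claw": 0},{"offset": [0,0,0],"twist": [0,0,0],"claw": 0},{"offset": [0,0,0],"twist": [0,0,0],"claw": 0},{"offset": [0,0,0],"twist": [0,0,0],"claw": 0},{"offset": [0,0,0],"twist": [0,0,0],"claw": 0},{"offset": [0,0,0],"twist": [0,0,0],"claw": 0},{"offset": [0,0,0],"twist": [0,0,0],"claw": 0}])

```text
t: 10.4
eef_pos: [0.5039, -0.2153, 0.0676]
eef_rot: [0.201, 0.98, -0.0, 0.0]
ft_force: [0.4, 0.8, 0.3]
opening: 0.0871
grip_force: 0.0
```

>>> servo_tool(motion=[{"offset": [0,0,0],"twist": [0,0,0],"claw": 0},{"offset": [0,0,0],"twist": [0,0,0],"claw": 0}])

```text
t: 10.65
eef_pos: [0.5039, -0.2153, 0.0676]
eef_rot: [0.201, 0.98, -0.0, -0.0]
ft_force: [-0.7, -0.5, -0.7]
opening: 0.087
grip_force: 0.0
```

```bash
python3 -c "
from h import *
off((.61,.031,.32),(.61,.031,.07))"
```

```text
10.65 [ 0.5039 -0.2153  0.0676] [-0.7 -0.5 -0.7]
(0.61, 0.031, 0.32) [-0.001  0.268 -0.252]
(0.61, 0.031, 0.07) [-0.001  0.268 -0.002]
```

>>> servo_tool(motion=[{"offset": [0,0,-0.05],"twist": [0,0,0],"claw": 0},{"offset": [0,0,-0.1],"twist": [0,0,0],"claw": 0},{"offset": [0,0,-0.15],"twist": [0,0,0],"claw": 0},{"offset": [0,0,-0.2],"twist": [0,0,0],"claw": 0},{"offset": [0,0,-0.252],"twist": [0,0,0],"claw": 0},{"offset": [0,0.05,-0.252],"twist": [0,0,0],"claw": 0},{"offset": [0,0.1,-0.252],"twist": [0,0,0],"claw": 0},{"offset": [0,0.15,-0.252],"twist": [0,0,0],"claw": 0},{"offset": [0,0.2,-0.252],"twist": [0,0,0],"claw": 0},{"offset": [-0.001,0.25,-0.252],"twist": [0,0,0],"claw": 0},{"offset": [-0.001,0.268,-0.252],"twist": [0,0,0],"claw": 0},{"offset": [-0.001,0.268,-0.252],"twist": [0,0,0],"claw": 0}])

```text
t: 12.15
eef_pos: [0.6101, 0.0314, 0.3192]
eef_rot: [0.2, 0.98, -0.0, -0.0]
ft_force: [0.5, -0.6, 0.4]
opening: 0.0869
grip_force: 0.0
```

>>> servo_tool(motion=[{"offset": [0,0,0.05],"twist": [0,0,0],"claw": 0},{"offset": [0,0,0.1],"twist": [0,0,0],"claw": 0},{"offset": [0,0,0.15],"twist": [0,0,0],"claw": 0},{"offset": [0,0,0.2],"twist": [0,0,0],"claw": 0},{"offset": [0,0,0.235],"twist": [0,0,0],"claw": 0},{"offset": [0,0,0.248],"twist": [0,0,0],"claw": 0},{"offset": [0,0,0.248],"twist": [0,0,0],"claw": 0},{"offset": [0,0,0.248],"twist": [0,0,0],"claw": 0},{"offset": [0,0,0.248],"twist": [0,0,0],"claw": 0},{"offset": [0,0,0.248],"twist": [0,0,0],"claw": 0},{"offset": [0,0,0.248],"twist": [0,0,0],"claw": 0},{"offset": [0,0,0.248],"twist": [0,0,0],"claw": 0}])

```text
t: 13.65
eef_pos: [0.6102, 0.0308, 0.0716]
eef_rot: [0.2, 0.98, -0.0, 0.0]
ft_force: [0.2, 0.2, -0.8]
opening: 0.0873
grip_force: 0.0
```

>>> servo_tool(motion=[{"offset": [0,0,0],"twist": [0,0,0],"claw": 0},{"offset": [0,0,0],"twist": [0,0,0],"claw": 0},{"offset": [0,0,0],"twist": [0,0,0],"claw": 0},{"offset": [0,0,0],"twist": [0,0,0],"claw": 0},{"offset": [0,0,0],"twist": [0,0,0],"claw": 0},{"offset": [0,0,0],"twist": [0,0,0],"claw": 0},{"offset": [0,0,0],"twist": [0,0,0],"claw": 0},{"offset": [0,0,0],"twist": [0,0,0],"claw": 0},{"offset": [0,0,0],"twist": [0,0,0],"claw": 0},{"offset": [0,0,0],"twist": [0,0,0],"claw": 0},{"offset": [0,0,0],"twist": [0,0,0],"claw": 0},{"offset": [0,0,0],"twist": [0,0,0],"claw": 0}])

```text
t: 15.15
eef_pos: [0.6101, 0.0307, 0.0715]
eef_rot: [0.201, 0.98, -0.0, -0.0]
ft_force: [-0.3, 0.2, -0.4]
opening: 0.0868
grip_force: 0.0
```

>>> servo_tool(motion=[{"offset": [0,0,0],"twist": [0,0,0],"claw": 0},{"offset": [0,0,0],"twist": [0,0,0],"claw": 0}])

```text
t: 15.4
eef_pos: [0.6101, 0.0307, 0.0715]
eef_rot: [0.201, 0.98, -0.0, -0.0]
ft_force: [-0.8, 0.3, 0.4]
opening: 0.087
grip_force: 0.0
```

>>> servo_tool(motion=[{"offset": [0,0,-0.05],"twist": [0,0,0],"claw": 0},{"offset": [0,0,-0.1],"twist": [0,0,0],"claw": 0},{"offset": [0,0,-0.15],"twist": [0,0,0],"claw": 0},{"offset": [0,0,-0.2],"twist": [0,0,0],"claw": 0},{"offset": [0,0,-0.25],"twist": [0,0,0],"claw": 0},{"offset": [0,0,-0.25],"twist": [0,0,0],"claw": 0},{"offset": [0,0,-0.25],"twist": [0,0,0],"claw": 0},{"offset": [0,0,-0.25],"twist": [0,0,0],"claw": 0}])

```text
t: 16.4
eef_pos: [0.6093, 0.0308, 0.3192]
eef_rot: [0.201, 0.98, -0.0, -0.002]
ft_force: [-0.1, -0.1, -0.4]
opening: 0.087
grip_force: 0.0
```

```bash
python3 -c "
from station import manip
print(manip.sign_off())"
```

```text
the job is handed in; nothing more can be done
None
```

I pointed at the lone tube's cap, the rack-side end of the plate and the single white dish, in that order, each for over two seconds. I then raised the fingertips to about 30 cm and handed the job in; the force readings showed no contact, but the hand-in returned no verdict.

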